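# Set the power meter on its sloped stand

## Robot

A 7-joint arm with a two-finger parallel gripper is mounted at the origin on the work surface. World frame = base frame: x ahead of the robot, y to its left, z up, the work surface at z = 0. Lengths are in m, angles in rad, forces in N, time in s.
With the tool pointing down it reaches from about 0.35 to 0.9 m from the base axis. Payload 8.1 kg.
Tool frame: the origin (TCP) lies at the centre of the arm's flange, where the gripper is bolted on; the fingertips stand 178 mm ahead of it and the grasp point (between the pads) lies 159 mm ahead of it; z points along the fingers, y is the line along which they close (so a half turn about z gives the same grasp; the last joint's range is limited). The gripper opens to 92 mm and grips with 3 to 60 N. Pads are 19 mm wide; open, the fingers measure 130 mm over their backs; the gripper's body (75 mm by 190 mm) begins 47 mm behind the grasp point.
Start: joints at [1.026, 0.434, 0.025, 1.573, -0.012, 1.134, -0.075], TCP at [0.267, -0.565, 0.405] pointing down, gripper open.
Joint ranges: [-2.62, 2.62], [-0.44, 2.09], [-1.27, 1.32], [0.08, 2.57], [-1.32, 4.46], [0.12, 2], [-2.74, 2.74]. Speed limits (rad/s): [2.22, 2.22, 3.01, 3.01, 3.14, 3.14, 3.14].

## Interface

Orientations are given as a rotation vector (axis times angle).
In Python, from cell import arm gives the robot as it stands. The module is installed in compiled form; this text tells all that it offers.
- The arm moves only by the shell command python3 -m inch 'ROWS' [FORCE]. ROWS is text: rows parted by semicolons, each of 5 numbers parted by spaces: the shift along the tool's x, y, z in m, then the turn about the tool's z in rad, then the finger opening in m, from 0 to 0.0918. In form: x y z roll fingers; .... A call has 1 to 5 rows; each row is the pose to reach, as a shift and turn from the pose commanded when the call began, along the tool's axes at that moment; what a row does not reach only later rows make up. A row lasts 1/10 s, in which the tool goes at most 50 mm and 8.59 degrees, less where a joint would pass 70% of its speed; a pose out of reach is approached as far as the arm can. A call with a gripper value outside its range is refused whole. The fingers move at their own pace and stop on an object; FORCE is the grip in N (left out, the last holds). Time passes only in rows, so rows that repeat a pose let the fingers close. It gives the time, the measured TCP pose, the force, the opening and the grip force at its end, in the units of the state.
- arm.observe(): the state, without advancing time (a new reading comes with each control period).
- arm.get_image(name): name is "scene" or "top" or "wrist"; returns the picture (384x512x3 uint8, red, green, blue); there is no depth.
- arm.get_calibration(name): a dict with "intrinsics" (3x3 intrinsics, pixels), "distortion" ([k1, k2, p1, p2, k3] as OpenCV has them; the pictures are not rectified), "pose" (4x4, takes a point from camera to world coordinates). Camera axes: x right, y up, looking along -z (the intrinsics and any distortion apply to the point x, -y, -z); pixel columns grow to the right and rows downward; lengths in m; the calibration is good to about 2 mm. A picture is of the moment at which its call begins: read the wrist's pose just before it. get_calibration takes no time and is no camera call; for the wrist camera it gives the pose at the moment of the call.
- arm.sign_off(): hands the job in; it is judged then, once.
Trained networks look in the newest picture that a camera, given by its name, has taken for a name from the list of things; names that differ only in an ending like _2 or _b are one class to them, and where a whole thing is asked for, a point or a joint stands for the part that bears it (a point fixed in the world has none). Each returns a list of dicts, best first, with "conf" (0 to 1); they miss things now and then, are a little off and sometimes report something else, mostly with a low value. They report only what shows in the picture. A call takes as long as a camera call. They do not tell look-alikes from the thing itself.
- arm.look_for(camera, query): "point" ([row, column] in pixels, amid what is visible of it).
- arm.silhouettes(camera, query): "region" (384x512 bool, what is visible of it) and "point" ([row, column] in pixels, amid what is visible of it).
- arm.place_of(camera, query): "point" ([row, column] in pixels: a listed point, or the origin of a listed thing).
The state is a dict: "clock": time; "joints": joint angles; "dq": joint speeds; "joint_efforts": joint torques, N m; "position": TCP position; "ee_rot": TCP orientation; "force": force on the tool from outside, world axes, zero at the start; "ft_torque": the same for the moment, N m; "width": opening from 0.0 (shut) to 1.0 (fully open); "gripper_force": force on a finger pad.
Only numpy, scipy, OpenCV 4.12 (cv2) and the standard library are available. Lean on these libraries where they do the work, as an engineer would, in place of code of your own. Each camera call takes 0.05 s, during which the arm holds its last target. There are 200 camera calls.

## Task

Take the long handheld power meter, the one with the screen, and set it down on the narrow sloped stand: screen up, straight along the slope, connector end uppermost and its bottom end close to the lip. Do not drop it, leave the shorter light source where it lies, and let go.

Things in the scene. Friction and masses are not known exactly. Their poses are not given: they have to be found in the camera images.
- meter: Optical power meter: loose grey hand-held box 150 mm long (x), 56 wide (y), 34 thick (z), about 0.3 kg, lying flat on the table, screen up. Screen near the +x end, nine white keys near the -x end; a steel connector 14 mm across sticks out 12 mm at the +x end. Origin: centre of the box's underside; x along it to the connector, z out through the screen. Grip it across its width.
- deck: Sloped aluminium strip on top of the stand, 46 mm wide (narrower than the meter: fingers at its sides pass beside the strip), 130 long, rising at 22 degrees. A lip at the low end stands 12 mm above it. Origin: on the strip's surface, mid-width, at the lip's inner face, 60 mm above the table. x runs up the slope, y across, z square out of the surface. Friction mostly holds the meter there.
- stand: The stand that carries the deck, fixed to the table: a dark steel base plate 160 x 110 mm, 8 mm thick, with two thin aluminium posts 40 mm wide under the deck. Origin: underside of the plate, at its centre; x towards the deck's high end. The deck's low end looks roughly to the robot. Nothing rises beside the deck.
- source: Bystander: the light source, a loose grey hand-held box of the meter's width and thickness but only 105 mm long, with a round black dial and no screen, lying on the table. Origin: centre of its underside; x along it to its connector. Leave it where it lies.
Not all that is in view belongs to the job. What is shaped like the meter but green is not meant.

How it is judged:
By the outcome, as a careful person would: the job done as asked, in the order asked, and still so for the second after the job is handed in, with the robot touching nothing.
It also fails if it takes over 32 s, if anything falls off the work surface, if the arm or the gripper's body presses on something with over 40 N, if the wrist force passes 120 N, or if a joint passes its speed limit or range.

## Working session

There is one attempt and no reset: what is moved stays moved. The work goes in short steps, Python scripts to look and compute and a shell command to move; the robot and the scene stay as the last step left them, time stands still between calls to the robot, and variables do not carry over. Pictures are saved under pics/ and viewed, at most 10 in all, crops included, and the job is handed in when it is done.

```bash
mkdir -p pics; python3 - <<'E'
from cell import arm
import cv2,numpy as np
ims=[]
for c in ["scene","top"]:
    im=arm.get_image(c); ims.append(im)
    for q in ["meter","deck","stand","source"]:
        for d in arm.place_of(c,q)[:3]: print(c,q,d)
cv2.imwrite("pics/a.png",cv2.cvtColor(np.vstack(ims),cv2.COLOR_RGB2BGR)[:, :] if 0 else cv2.resize(cv2.cvtColor(np.hstack(ims),cv2.COLOR_RGB2BGR),(800,300)))
cv2.imwrite("pics/top.png",cv2.resize(cv2.cvtColor(ims[1],cv2.COLOR_RGB2BGR),(800,600)))
s=arm.observe();print(s)
for c in ["scene","top","wrist"]: print(c,arm.get_calibration(c))
E
```

```text
scene meter {'point': [256.4, 116.9], 'conf': 0.95}
scene meter {'point': [304.4, 208.1], 'conf': 0.58}
scene deck {'point': [173.7, 348.1], 'conf': 0.7}
scene stand {'point': [201.7, 365.4], 'conf': 0.72}
scene source {'point': [245.1, 316.9], 'conf': 0.77}
scene source {'point': [175.4, 346.3], 'conf': 0.54}
top meter {'point': [269.5, 379.5], 'conf': 0.74}
top meter {'point': [162.2, 353.9], 'conf': 0.58}
top deck {'point': [151.3, 139.8], 'conf': 0.95}
top stand {'point': [129.1, 147.8], 'conf': 0.7}
top source {'point': [132.8, 243.1], 'conf': 0.61}
{'clock': 0.5, 'joints': array([ 1.02637333,  0.43456378,  0.02498649,  1.57324445, -0.01158313,
        1.13401291, -0.07511201]), 'dq': array([ 0.0003536 , -0.00198516, -0.00017111,  0.0009778 , -0.00182942,
       -0.00275113,  0.00079023]), 'joint_efforts': array([-1.14459155e-03, -6.67139482e+01,  9.83157679e-01, -3.14570975e+01,
       -6.06968324e-02,  3.38700064e-02,  3.59345211e-05]), 'position': array([ 0.26722078, -0.564989  ,  0.40468481]), 'ee_rot': array([-3.06520174e+00, -6.88247347e-01,  7.36297051e-05]), 'force': arr
[... 1099 characters left out ...]
,  0.99736614,  0.92031367],
       [ 0.        ,  0.        ,  0.        ,  1.        ]])}
wrist {'intrinsics': array([[286.60176861,   0.        , 252.58926417],
       [  0.        , 286.60176861, 192.42397948],
       [  0.        ,   0.        ,   1.        ]]), 'distortion': array([0.01682193, 0.        , 0.        , 0.        , 0.        ]), 'pose': array([[ 4.27419307e-01,  8.66552435e-01,  2.57681227e-01,
         3.37596760e-01],
       [-9.04053311e-01,  4.09875034e-01,  1.21202587e-01,
        -5.30814643e-01],
       [-5.88704874e-04, -2.84761892e-01,  9.58598101e-01,
         3.85820248e-01],
       [ 0.00000000e+00,  0.00000000e+00,  0.00000000e+00,
         1.00000000e+00]])}
```

View pics/top.png

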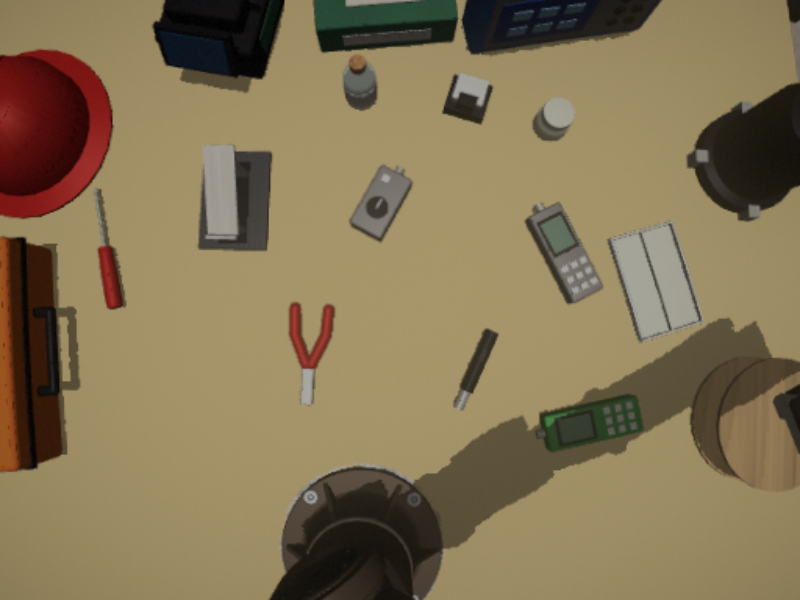

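View pics/a.png

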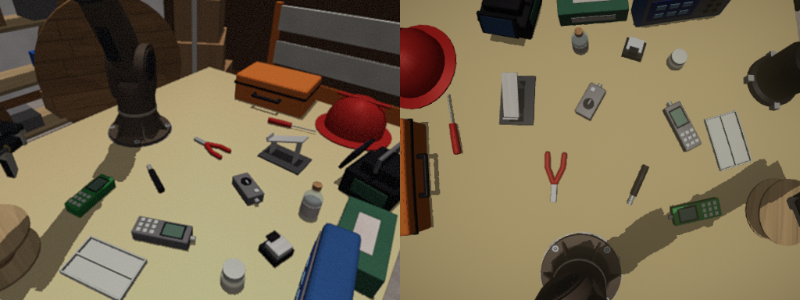

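Three candidates in the top picture (800x600 px): the grey box with screen at (565,252), the green look-alike at (590,422), and the short grey box with black dial and no screen at (381,202). The grey long one with screen and keys fits as the meter. The stand is at about (235,200), with its low end towards the robot. Next I confirm the meter in a crop and fit the poses.

```bash
cat > h.py <<'E'
from cell import arm
import cv2,numpy as np
from scipy.optimize import minimize
def proj(c,P,cal=None):
    k=cal or arm.get_calibration(c); T=np.linalg.inv(k["pose"]); Q=(T[:3,:3]@np.asarray(P,float).T).T+T[:3,3]
    Q=Q*[1,-1,-1]
    return cv2.projectPoints(Q,np.zeros(3),np.zeros(3),k["intrinsics"],k["distortion"])[0][:,0]
def box(x0,x1,y0,y1,z0,z1): return np.array([[x,y,z] for x in (x0,x1) for y in (y0,y1) for z in (z0,z1)])
t=np.radians(22); Ry=np.array([[np.cos(t),0,-np.sin(t)],[0,1,0],[np.sin(t),0,np.cos(t)]])
METER=[box(-.075,.075,-.028,.028,0,.034),box(.075,.087,-.007,.007,.010,.024)]
DECK=[box(0,.130,-.023,.023,-.004,0)@Ry.T+[0,0,.06]]
def world(M,p):
    R=np.array([[np.cos(p[2]),-np.sin(p[2]),0],[np.sin(p[2]),np.cos(p[2]),0],[0,0,1]])
    return [m@R.T+[p[0],p[1],0] for m in M]
def mask(c,M,p,cal):
    im=np.zeros((384*4,512*4),np.uint8)
    for m in world(M,p): cv2.fillConvexPoly(im,cv2.convexHull((proj(c,m,cal)*4+1.5).round().astype(np.int32)),255)
    return cv2.resize(im,(512,384),interpolation=cv2.INTER_AREA)/255.
def fit(M,regs,p0):
    cals={c:arm.get_calibration(c) for c in regs}
    def f(q):
        p=np.array([q[0],q[1],q[2]*5]);v=0
        for c,r in regs.items():
            m=mask(c,M,p,cals[c]); v-=np.minimum(m,r).sum()/np.maximum(m,r).sum()
        return v/len(regs)
    q=np.array([p0[0],p0[1],p0[2]/5]); 
    for s in (.02,.006): 
        r=minimize(f,q,method="Nelder-Mead",options=dict(initial_simplex=np.vstack([q,q+np.eye(3)*s]),maxiter=120)); q=r.x
    return np.array([q[0],q[1],q[2]*5]),r.fun
def ray(c,px,z):  # px=[row,col]
    k=arm.get_calibration(c);u=cv2.undistortPoints(np.array([[px[::-1]]],float),k["intrinsics"],k["distortion"])[0,0]
    d=k["pose"][:3,:3]@[u[0],-u[1],-1];o=k["pose"][:3,3]; return o+d*(z-o[2])/d[2]
E
python3 - <<'E'
from h import *
I={}; R={"meter":{},"deck":{}}
for c in ["scene","top"]:
    I[c]=arm.get_image(c)
    for q,near in (("meter",dict(scene=(300,208),top=(162,360))[c]),("deck",dict(scene=(178,358),top=(122,140))[c])):
        L=arm.silhouettes(c,q); print(c,q,[(d["point"],round(d["conf"],2),d["region"].sum()) for d in L])
        L=[d for d in L if np.hypot(*(np.array(d["point"])-near))<30]
        if L: R[q][c]=L[0]["region"].astype(float)
pm0=ray("top",(162,358),.03);pd0=ray("top",(151.3,139.8),.06);print(pm0,pd0)
out={}
for q,M,p0 in (("meter",METER,(*pm0[:2],.45)),("deck",DECK,(*pd0[:2],.05))):
    for cs in [list(R[q])]+[[c] for c in R[q]]:
        p,f=fit(M,{c:R[q][c] for c in cs},p0); print(q,cs,p.round(4),np.degrees(p[2]).round(1),round(f,3)); out.setdefault(q,p)
v=[]
for c,(r,k) in (("top",(162,358)),("top",(122,145)),("scene",(300,208)),("scene",(180,358))):
    b=cv2.resize(cv2.cvtColor(I[c],cv2.COLOR_RGB2BGR)[r-45:r+45,k-60:k+60],None,fx=3.3,fy=3.3,interpolation=cv2.INTER_CUBIC)
    for q,M in (("meter",METER),("deck",DECK)):
        for m in world(M,out[q]):
            h=(cv2.convexHull(proj(c,m).astype(np.float32))+.5-[k-60,r-45])*3.3
            cv2.polylines(b,[h.astype(np.int32)],True,(0,0,255) if q=="meter" else (255,0,0),1)
    v.append(b)
cv2.imwrite("pics/b.png",np.vstack([np.hstack(v[:2]),np.hstack(v[2:])]))
E
```

```text
scene meter [([250.1, 115.1], 0.96, np.int64(1787)), ([298.4, 207.5], 0.85, np.int64(2420))]
scene deck [([177.2, 366.7], 0.82, np.int64(489)), ([298.9, 207.2], 0.69, np.int64(2384))]
top meter [([267.7, 379.0], 0.62, np.int64(1611))]
top deck [([121.7, 141.4], 0.92, np.int64(1143))]
[ 0.45606409 -0.29772739  0.03      ] [0.46915802 0.21860835 0.06      ]
meter ['scene'] [ 0.4602 -0.3056  0.4854] 27.8 -0.932
meter ['scene'] [ 0.4602 -0.3056  0.4854] 27.8 -0.932
deck ['scene', 'top'] [0.472  0.2115 0.0163] 0.9 -0.854
deck ['scene'] [0.472  0.2097 0.064 ] 3.7 -0.809
deck ['top'] [ 0.4708  0.2137 -0.0265] -1.5 -0.911
```

View pics/b.png

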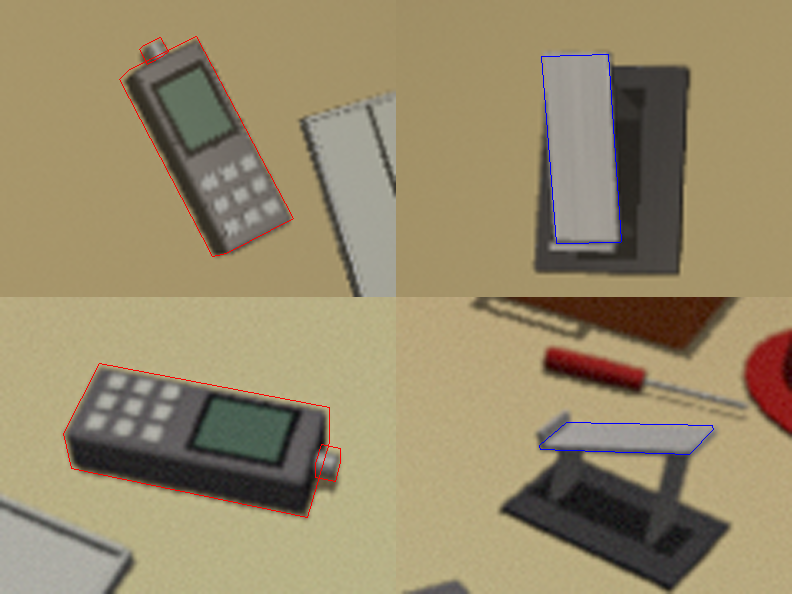

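The enlarged crop shows a grey box with a green screen and nine white keys, connector up-left. That is the meter, and its outline fits within about 1 mm. The deck outline fits apart from yaw, which I'll check later. Now I move above the meter.

```bash
python3 -m inch '0.04 -0.02 0.015 0 0.0918; 0.08 -0.04 0.03 0 0.0918; 0.12 -0.062 0.045 -0.02 0.0918; 0.16 -0.084 0.06 -0.044 0.0918; 0.2 -0.106 0.075 -0.044 0.0918' && python3 -m inch '0.04 -0.02 0.025 0 0.0918; 0.085 -0.046 0.05 0 0.0918; 0.085 -0.046 0.05 0 0.0918; 0.085 -0.046 0.05 0 0.0918'
python3 - <<'E'
from h import *
s=arm.observe();print(s["position"],s["ee_rot"],s["clock"])
im=arm.get_image("wrist");k=arm.get_calibration("wrist")
b=cv2.cvtColor(im,cv2.COLOR_RGB2BGR)
L=arm.silhouettes("wrist","meter");print([(d["point"],d["conf"]) for d in L])
p=np.array([.4602,-.3056,.4854])
if L: p,f=fit(METER,{"wrist":L[0]["region"].astype(float)},p);print(p,f)
for m in world(METER,p): cv2.polylines(b,[cv2.convexHull(proj("wrist",m).astype(np.float32)).astype(np.int32)],True,(0,0,255),1)
cv2.imwrite("pics/c.png",b)
E
```

```text
clock: 1.3
position: [0.4035, -0.3822, 0.3294]
ee_rot: [3.049, 0.756, 0.001]
force: [1.0, -1.0, -0.1]
width: 0.998
gripper_force: 0.0
clock: 1.7
position: [0.4573, -0.3014, 0.279]
ee_rot: [-3.046, -0.761, 0.001]
force: [-0.4, 0.0, 1.0]
width: 1.002
gripper_force: 0.0
[ 0.45729992 -0.30144942  0.27904207] [-3.04644321e+00 -7.61337810e-01  1.10541389e-03] 1.7
[([182.9, 259.0], 0.63)]
[ 0.45868391 -0.30846423  0.4741277 ] -0.8719353239111526
```

View pics/c.png

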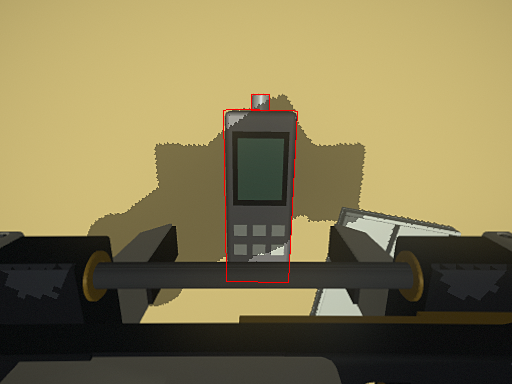

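The wrist picture shows the meter straight along the tool's x axis, centred at about column 260, with the fingers on either side at columns 176 and 330. I shift 6 mm in y, go down and grip.

```bash
python3 -m inch '0 0.006 0.03 0 0.0918; 0 0.006 0.06 0 0.0918; 0 0.006 0.08 0 0.0918; 0 0.006 0.09 0 0.0918; 0 0.006 0.096 0 0.0918' && python3 -m inch '0 0 0 0 0.0918; 0 0 0 0 0.04; 0 0 0 0 0.04; 0 0 0 0 0.04; 0 0 0 0 0.04' 20 && python3 -m inch '0 0 0 0 0.04; 0 0 0 0 0.04; 0 0 0 0 0.04'
```

```text
clock: 2.3
position: [0.4585, -0.3102, 0.1836]
ee_rot: [3.05, 0.752, -0.001]
force: [0.0, 0.6, 1.0]
width: 0.997
gripper_force: 0.0
clock: 2.8
position: [0.4593, -0.3087, 0.1842]
ee_rot: [3.049, 0.755, 0.001]
force: [-0.1, -0.7, 0.9]
width: 0.698
gripper_force: 0.0
clock: 3.1
position: [0.4591, -0.3084, 0.1839]
ee_rot: [-3.049, -0.756, 0.0]
force: [-1.8, 2.6, 6.2]
width: 0.608
gripper_force: 20.0
```

```bash
python3 -m inch '0 0 -0.02 0 0.04; 0 0 -0.06 0 0.04; 0 0 -0.1 0 0.04; 0 0 -0.14 0 0.04; 0 0 -0.14 0 0.04'
python3 - <<'E'
from h import *
PLATE=[box(-.08,.08,-.055,.055,0,.008)]
PL=[PLATE[0], DECK[0]]
im={c:arm.get_image(c) for c in ("top","scene")}
for q in ("deck","stand"):
  R={}
  for c in im:
    L=[d for d in arm.silhouettes(c,q) if np.hypot(*(np.array(d["point"])-dict(scene=(185,358),top=(125,145))[c]))<30]
    if L: R[c]=L[0]["region"].astype(float)
  print(q,{c:(r.sum()) for c,r in R.items()})
  if q=="deck": M=DECK
  else: # stand: plate + deck, deck origin centred fore-aft: symmetric within plate
    M=None
  for cs in [list(R)]+[[c] for c in R]:
    if M: print(q,cs,*fit(M,{c:R[c] for c in cs},(.471,.213,0)))
  if "top" in R:
    pts=np.argwhere(R["top"]>0)[:,::-1].astype(np.float32); print("rect",cv2.minAreaRect(pts))
# edges of the bright strip in top picture by threshold
g=cv2.cvtColor(im["top"],cv2.COLOR_RGB2GRAY)[85:165,120:180]
cv2.imwrite("pics/d.png",cv2.resize(cv2.cvtColor(im["top"],cv2.COLOR_RGB2BGR)[85:165,110:190],(600,600),interpolation=cv2.INTER_CUBIC))
cv2.imwrite("pics/e.png",cv2.resize(cv2.cvtColor(im["scene"],cv2.COLOR_RGB2BGR),(800,600)))
s=arm.observe();print(s["position"],s["width"],s["ee_rot"],s["clock"])
E
```

```text
clock: 3.6
position: [0.4606, -0.3096, 0.3287]
ee_rot: [3.044, 0.754, 0.01]
force: [1.7, -0.9, -3.9]
width: 0.607
gripper_force: 20.0
deck {'top': np.float64(1276.0), 'scene': np.float64(515.0)}
deck ['top', 'scene'] [0.47119694 0.2123625  0.00278765] -0.850710500260754
deck ['top'] [0.47098606 0.21225899 0.00299677] -0.903108643545468
deck ['scene'] [0.47330899 0.21149102 0.04367951] -0.8024480352278239
rect ((140.85704040527344, 122.42572784423828), (61.67068862915039, 22.062358856201172), 87.70938873291016)
stand {'scene': np.float64(2004.0)}
[ 0.45866428 -0.30835573  0.3219892 ] 0.6080194741202571 [-3.04730367 -0.75504268  0.00370695] 3.9
```

View pics/d.png

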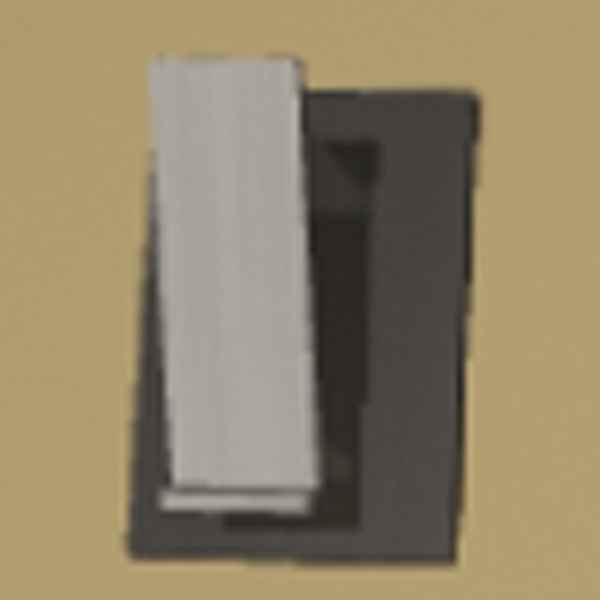

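View pics/e.png

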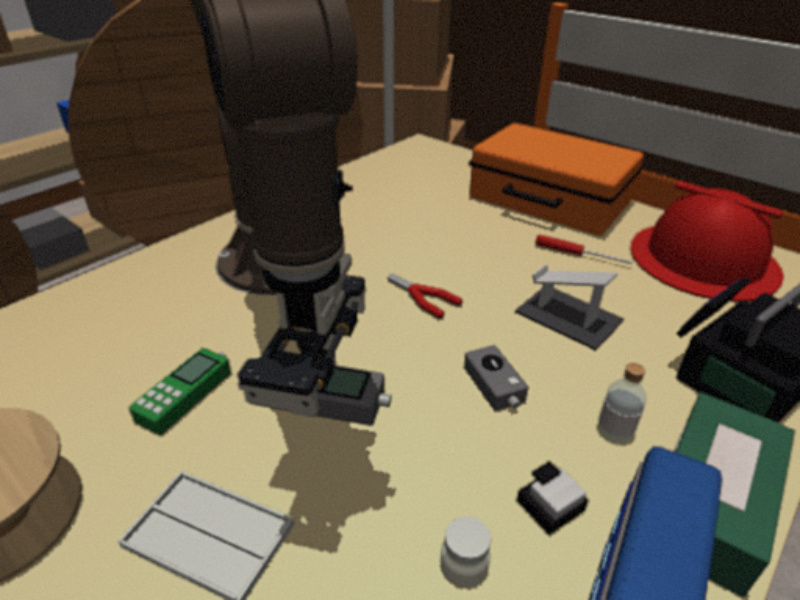

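```bash
python3 - <<'E'
from h import *
P=[]
for (u,v),z in zip([(172,489),(321,487),(151,58),(300,58)],[.06,.06,.1087,.1087]):
    P.append(ray("top",((v+.5)/7.5-.5+85,(u+.5)/7.5-.5+110),z)); print(P[-1].round(4))
for (u,v) in [(128,555),(455,563),(478,93)]: print("plate",ray("top",((v+.5)/7.5-.5+85,(u+.5)/7.5-.5+110),.008).round(4))
P=np.array(P);lo=P[:2].mean(0);hi=P[2:].mean(0);d=hi-lo
print(lo,hi,np.hypot(*d[:2]),np.degrees(np.arctan2(d[1],d[0])),np.linalg.norm(P[0]-P[1]))
k=arm.get_calibration("scene")
for p in ([.471,.2124,.003],[.471,.2124,-.02]):
  print(proj("scene",world(DECK,p)[0][[1,3,5,7]])*800/512)
E
```

```text
[0.4727 0.2362 0.06  ]
[0.4736 0.1889 0.06  ]
[0.5952 0.2338 0.1087]
[0.5949 0.1882 0.1087]
plate [0.4597 0.267  0.008 ]
plate [0.4581 0.1573 0.008 ]
plate [0.6167 0.1558 0.008 ]
[0.47314701 0.21257274 0.06      ] [0.59501818 0.2110025  0.1087    ] 0.12188128389960068 -0.7381820937946448 0.047352829681216124
[[532.60030172 279.95749685]
 [545.41292386 269.33754009]
 [602.28296864 282.53042083]
 [614.16308773 270.85812222]]
[[532.34013826 279.84544955]
 [545.66932437 269.44386672]
 [601.22004186 283.12566133]
 [613.74848694 271.65166859]]
```

Strip corners give a length of 122 mm in plan and a width of 47 mm, which agrees with the given sizes. Deck origin is about (0.4725, 0.2125), yaw about -0.6°. The scene picture shows the meter held level. Carrying it over now.

```bash
python3 -m inch '0.01 -0.014 0 0.1 0.04; 0.027 -0.036 0 0.2 0.04; 0.045 -0.06 0 0.3 0.04; 0.063 -0.085 0 0.4 0.04; 0.08 -0.108 0 0.4965 0.04' && python3 -m inch '0.005 -0.034 0 0 0.04; 0.01 -0.07 0 0 0.04; 0.015 -0.106 0 0 0.04; 0.02 -0.143 0 0 0.04; 0.025 -0.18 0 0 0.04' && python3 -m inch '0.005 -0.036 0 0 0.04; 0.01 -0.072 0 0 0.04; 0.015 -0.105 0 0 0.04; 0.02 -0.13 0 0 0.04; 0.022 -0.14 0 0 0.04' && python3 -m inch '0.003 -0.025 0 0 0.04; 0.006 -0.05 0 0 0.04; 0.008 -0.068 0 0 0.04; 0.008 -0.068 0 0 0.04; 0.008 -0.068 0 0 0.04'
python3 - <<'E'
from h import *
s=arm.observe();print(s["position"],s["ee_rot"],s["clock"],s["width"])
b=cv2.cvtColor(arm.get_image("wrist"),cv2.COLOR_RGB2BGR);x=s["position"]
L=arm.silhouettes("wrist","meter");print([(d["point"],d["conf"]) for d in L])
und=x[2]-.159-.025
M=[m+[0,0,und] for m in METER]
if L: print(fit(M,{"wrist":L[0]["region"].astype(float)},(x[0],x[1],-.01)))
for m in world(M,(x[0],x[1],-.0105)): cv2.polylines(b,[cv2.convexHull(proj("wrist",m).astype(np.float32)).astype(np.int32)],True,(0,0,255),1)
for m in world(DECK,(.4725,.2123,-.0105)): cv2.polylines(b,[cv2.convexHull(proj("wrist",m).astype(np.float32)).astype(np.int32)],True,(255,0,0),1)
cv2.imwrite("pics/f.png",b)
E
```

```text
clock: 4.4
position: [0.4793, -0.1743, 0.3225]
ee_rot: [-3.141, 0.023, 0.003]
force: [0.6, -0.2, -3.1]
width: 0.607
gripper_force: 20.0
clock: 4.9
position: [0.5062, 0.0054, 0.3226]
ee_rot: [3.141, -0.017, -0.003]
force: [1.5, -1.4, -3.0]
width: 0.612
gripper_force: 20.0
clock: 5.4
position: [0.5297, 0.1468, 0.3225]
ee_rot: [-3.141, 0.011, 0.003]
force: [-0.8, -0.1, -3.4]
width: 0.608
gripper_force: 20.0
clock: 5.9
position: [0.5387, 0.211, 0.3231]
ee_rot: [3.14, -0.017, -0.002]
force: [0.9, -0.7, -2.6]
width: 0.612
gripper_force: 20.0
[0.53865013 0.21101245 0.32306087] [ 3.14027412e+00 -1.68825850e-02 -1.70484619e-03] 5.9 0.6115140651546114
[([192.1, 252.8], 0.66)]
(array([ 0.54025989,  0.21103411, -0.01337207]), np.float64(-0.6849277709287364))
```

View pics/f.png

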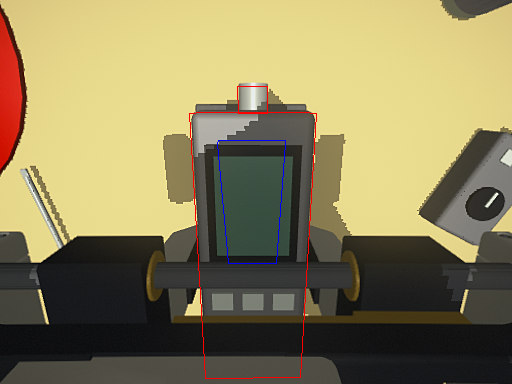

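The wrist picture shows the meter along the deck, with the connector at (252,95) centred on the visible plate edge (columns 196 to 306). Lowering slowly so the deck's high end pivots the meter in the pads.

```bash
python3 -m inch '0 0 0.01 0 0.04; 0 0 0.02 0 0.04; 0 0 0.026 0 0.04; 0 0 0.029 0 0.04; 0 0 0.032 0 0.04' 15 && python3 -m inch '0 0 0.002 0 0.04; 0 0 0.004 0 0.04; 0 0 0.006 0 0.04; 0 0 0.008 0 0.04; 0 0 0.01 0 0.04' && python3 -m inch '0 0 0.002 0 0.04; 0 0 0.004 0 0.04; 0 0 0.006 0 0.04; 0 0 0.006 0 0.04; 0 0 0.006 0 0.04'
python3 - <<'E'
from h import *
v=[cv2.resize(cv2.cvtColor(arm.get_image(c),cv2.COLOR_RGB2BGR)[r:r+150,k:k+200],(400,300),interpolation=cv2.INTER_CUBIC) for c,r,k in (("scene",90,260),("top",50,60))]
cv2.imwrite("pics/g.png",np.hstack(v))
E
```

```text
clock: 6.5
position: [0.5386, 0.2115, 0.2914]
ee_rot: [3.141, -0.017, -0.001]
force: [-2.7, -0.4, 1.5]
width: 0.61
gripper_force: 15.0
clock: 7.0
position: [0.5386, 0.2118, 0.2816]
ee_rot: [-3.141, 0.017, 0.0]
force: [-2.7, 0.1, 0.0]
width: 0.608
gripper_force: 15.0
clock: 7.5
position: [0.5391, 0.2114, 0.2756]
ee_rot: [3.141, -0.017, 0.001]
force: [1.3, -0.8, -4.2]
width: 0.611
gripper_force: 15.0
```

View pics/g.png

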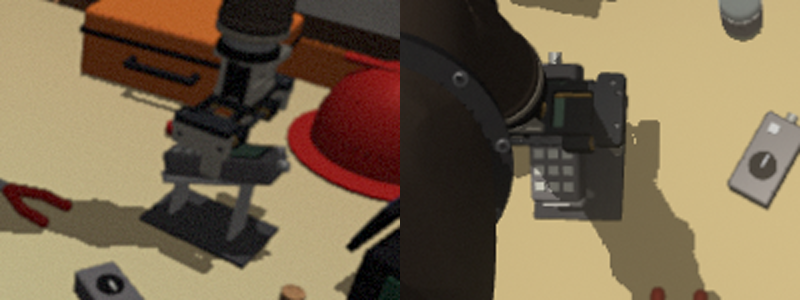

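The scene crop shows the meter already tilted with the slope, centred on the deck, but still mostly carried by the gripper. I continue down to firm contact.

```bash
python3 -m inch '0 0 0.001 0 0.04; 0 0 0.002 0 0.04; 0 0 0.003 0 0.04; 0 0 0.003 0 0.04'; python3 -m inch '0 0 0.001 0 0.04; 0 0 0.001 0 0.04;0 0 0.001 0 0.04'
```

```text
clock: 8.0
position: [0.5389, 0.2115, 0.2728]
ee_rot: [3.141, -0.017, 0.001]
force: [-0.2, -0.9, 0.2]
width: 0.609
gripper_force: 15.0
clock: 8.3
position: [0.5387, 0.2117, 0.2717]
ee_rot: [-3.142, 0.017, 0.0]
force: [0.5, -0.5, -0.1]
width: 0.608
gripper_force: 15.0
```

```bash
python3 -m inch '0 0 0.001 0 0.04; 0 0 0.001 0 0.04;0 0 0.001 0 0.04'; python3 -m inch '0 0 0.001 0 0.04; 0 0 0.001 0 0.04;0 0 0.001 0 0.04'
python3 - <<'E'
from h import *
im=arm.get_image("scene");L=arm.silhouettes("scene","meter");print([(d["point"],d["conf"]) for d in L])
b=cv2.cvtColor(im,cv2.COLOR_RGB2BGR)
o=np.array([.4725,.2123,-.0105]);F=[]
for g in (.006,):
    M=[(m+[.075+g,0,0])@Ry.T+[0,0,.06] for m in METER]
    for m in world(M,o): F.append(cv2.convexHull(proj("scene",m).astype(np.float32)))
b=cv2.resize(b[130:210,310:410],(800,640),interpolation=cv2.INTER_CUBIC)[:600]
for h in F: cv2.polylines(b,[((h+.5-[310,130])*8).astype(np.int32)],True,(0,0,255),1)
for m in world(DECK,o): cv2.polylines(b,[((cv2.convexHull(proj("scene",m).astype(np.float32))+.5-[310,130])*8).astype(np.int32)],True,(255,0,0),1)
cv2.imwrite("pics/i.png",b)
E
```

```text
clock: 8.6
position: [0.5386, 0.2117, 0.2714]
ee_rot: [-3.141, 0.017, -0.0]
force: [-2.5, -1.4, 7.6]
width: 0.607
gripper_force: 15.0
clock: 8.9
position: [0.5387, 0.2116, 0.2711]
ee_rot: [-3.141, 0.017, -0.001]
force: [-4.5, -2.1, 15.3]
width: 0.612
gripper_force: 15.0
[([250.6, 115.1], 0.91), ([170.2, 379.7], 0.84)]
```

View pics/i.png

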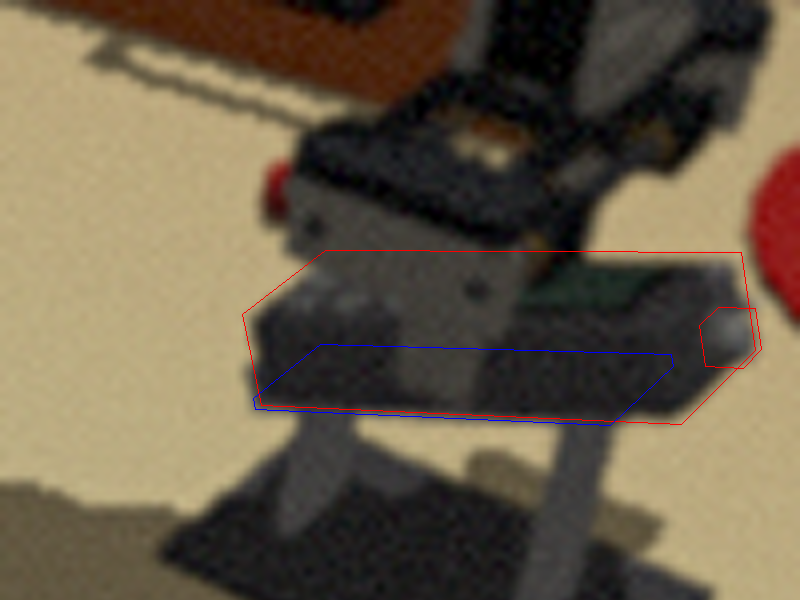

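The meter lies flush along the slope, its underside parallel to the strip edge, low end by the lip at (255,390), 15 N contact. Relieve the load and open.

```bash
python3 -m inch '0 0 -0.001 0 0.04; 0 0 -0.0015 0 0.04; 0 0 -0.0015 0 0.04; 0 0 -0.0015 0 0.04' 5; python3 -m inch '0 0 0 0 0.06; 0 0 0 0 0.065; 0 0 0 0 0.075; 0 0 0 0 0.085; 0 0 0 0 0.085'; python3 -m inch '0 0 0 0 0.085; 0 0 0 0 0.085; 0 0 0 0 0.085'
```

```text
clock: 9.4
position: [0.5385, 0.2118, 0.2709]
ee_rot: [3.141, -0.017, -0.001]
force: [-1.6, 0.3, -0.5]
width: 0.611
gripper_force: 5.0
clock: 9.9
position: [0.5388, 0.2116, 0.2713]
ee_rot: [-3.142, 0.017, -0.0]
force: [-0.0, -0.1, -0.6]
width: 0.906
gripper_force: 0.0
clock: 10.2
position: [0.5387, 0.2116, 0.2712]
ee_rot: [3.142, -0.017, 0.0]
force: [0.5, 0.1, -0.1]
width: 0.926
gripper_force: 0.0
```

```bash
python3 -m inch '0 0 -0.01 0 0.085; 0 0 -0.03 0 0.085; 0 0 -0.06 0 0.085; 0 0 -0.09 0 0.085; 0 0 -0.12 0 0.085' >/dev/null; python3 -m inch '-0.02 0.03 0 0 0.085; -0.04 0.07 0 0 0.085; -0.06 0.11 0 0 0.085; -0.08 0.15 0 0 0.085; -0.08 0.18 -0.01 0 0.085' >/dev/null;  python3 -m inch '0 0.01 0 0 0.085; 0 0.04 0 0 0.085; 0 0.08 0 0 0.085; 0 0.12 0 0 0.085; 0 0.12 0 0 0.085' 
python3 - <<'E'
from h import *
im={}
def fm(M,R,g): pass
for c in ("scene","top"): im[c]=cv2.cvtColor(arm.get_image(c),cv2.COLOR_RGB2BGR)
o=np.array([.4725,.2123,-.0105]);v=[]
for c,r,k in (("scene",135,310),("top",85,90)):
    b=cv2.resize(im[c][r:r+75,k:k+100],(400,300),interpolation=cv2.INTER_CUBIC); a=b.copy()
    M=[(m+[.081,0,0])@Ry.T+[0,0,.06] for m in METER]
    for m in world(M,o): cv2.polylines(b,[((cv2.convexHull(proj(c,m).astype(np.float32))+.5-[k,r])*4).astype(np.int32)],True,(0,0,255),1)
    v.append(np.vstack([a,b]))
cv2.imwrite("pics/j.png",np.hstack(v))
E
```

```text
clock: 11.7
position: [0.4554, -0.092, 0.4017]
ee_rot: [3.14, -0.027, 0.001]
force: [0.2, 0.0, -0.4]
width: 0.927
gripper_force: 0.0
```

View pics/j.png

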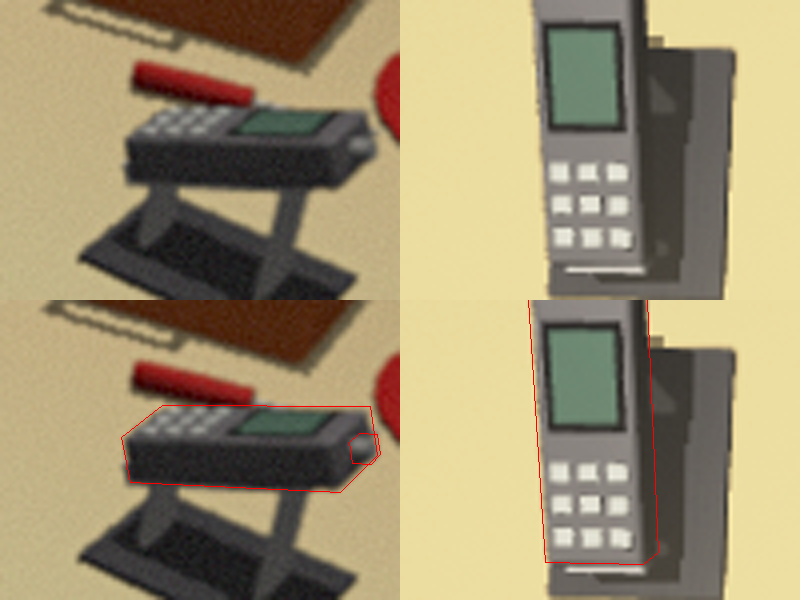

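The meter rests on the stand, aligned and screen up, with its connector up-slope at (360,145). Its low end is about 6 mm from the lip, which shows at (605,270). The arm is clear of it, so I hand in.

```bash
python3 -c "
from cell import arm
print(arm.sign_off())"
```

```text
the job is handed in; nothing more can be done
None
```

The power meter is on the sloped stand, screen up and straight along the slope, with the connector end uppermost and the bottom end about 6 mm from the lip; I let go, left the light source untouched, and handed the job in at about 12 s.

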